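Draw vacuum on a filter cartridge and hold

TASK

Leak-test the filter cartridge: slide the loose white and blue cartridge, stem down, all the way into the socket of the vacuum pump on the blue plate and let go of it. Then pull the pump's spring-loaded plunger out by its black tab until the red ring on the rod has just come fully out of the barrel, and finish while still holding it there. Do not tip the cartridge over or disturb the beaker, the cup and the dropper bottle standing nearby.

Things in the scene. Friction and masses are not known exactly. Their poses are not given: they have to be found in the camera images.
- cartridge_center (a point): filter cartridge, loose, upright on the table, 105 mm tall, about 40 to 85 g; this point is on its axis half-way up (52.5 mm above its foot). From below: white stem 22 mm diameter and 42 mm long with a 3 mm chamfered foot, blue collar 34 mm diameter and 5 mm thick (42 to 47 mm above the foot), white upper body 26 mm diameter up to the 27 mm blue cap at the top. Grip it by the upper body, e.g. 25 mm above this point. z is its long axis, up.
- pump: hand vacuum pump, fixed to the table: blue plate 85 x 205 x 10 mm; origin on the table under the barrel's axis, 20 mm inside the barrel's open end. Its z is up; the barrel lies along its y, axis 45 mm above the table, from y = -20 mm (mouth, where the rod comes out) to y = +102 mm, 39 mm diameter at most; a small round gauge on top of the barrel reaches 72 mm above the table. The grey socket block is at y = +138 mm. The plunger is pulled toward the pump's -y.
- socket_mouth (a point): centre of the round hole in the top of the grey socket block (44 x 44 mm, top 55 mm above the table); vertical bore 24 mm diameter, 45 mm deep, with a 2 mm chamfer. Fully home, the cartridge's collar lies on the block's top, and its centre point is then 10.5 mm above this point. Axes as those of the pump.
- barrel_mouth (a point): centre of the barrel's mouth, on the rod's axis, 45 mm above the table. The steel rod, 10 mm diameter, comes out here toward the pump's -y. The red ring, 8 mm wide, starts to show when the plunger is out by 52 mm and is just fully out at 60 mm. Axes as those of the pump.
- tab_grip (a point): grip point in the upper part of the black pull tab on the rod's end, 78 mm above the table; the tab is an upright plate 12 mm thick along the pump's y (the pull direction), 36 mm wide along the pump's x, its top 22 mm above this point. At rest this point is 46 mm from the barrel's mouth along the pump's -y, and 106 mm from it when the red ring is just fully out. It moves with the plunger.
- plunger (a joint): how far the plunger is drawn out, m: 0 at rest (fully in), positive out along the pump's -y, stop at 0.090. An inner spring pulls it back: 3 N at rest, about 12 N at the red ring (150 N/m). It springs back when let go.
- beaker_near: glass beaker, bystander, 58 mm diameter, 71 mm tall; origin at the centre of its underside. (Another set of bottles and glassware farther away is fixed.)
- cup_yellow: specimen cup with yellow cap, bystander, 50 mm diameter, 63 mm tall; origin at the centre of its underside.
- dropper: brown dropper bottle, bystander, 27 mm diameter, 98 mm tall; origin at the centre of its underside.
- cartridge: the same filter cartridge; origin at the centre of its foot.
Things that resemble listed ones, but are neither listed nor needed, are in the scene too. Leave any green look-alike of the cartridge alone.

How it is judged:
By the outcome, as a careful person would: the job done as asked, in the order asked, and still so for the second after the job is handed in, while the arm keeps its last pose, push and grip.
It also fails if it takes over 61 s, if anything falls off the work surface, if the arm or the gripper's body presses on something with over 40 N, if the wrist force passes 120 N, or if a joint passes its speed limit or range.

ROBOT

A 6-joint arm with a two-finger parallel gripper is mounted at the origin on a cart in front of the work surface, level with it; the furniture and walls round the work are solid. World frame = base frame: x ahead of the robot, y to its left, z up, the work surface at z = 0. Lengths are in m, angles in rad, forces in N, time in s.
With the tool pointing down it reaches from about 0.3 to 0.825 m from the base axis. Payload 5.4 kg.
Tool frame: the origin (TCP) lies at the very end of the fingers, on their centre line; the grasp point (between the pads) lies 19 mm behind it; z points along the fingers, y is the line along which they close (so a half turn about z gives the same grasp; the last joint's range is limited). The gripper opens to 92 mm and grips with 3 to 60 N. Pads are 20 mm wide; open, the fingers measure 128 mm over their backs; the gripper's body (75 mm by 189 mm) begins 69 mm behind the grasp point.
Start: joints at [-1.534, 0.158, 1.597, -0, 1.386, -0.21], TCP at [0.14, -0.558, 0.215] pointing down, gripper open.
Joint ranges: [-2.91, 2.91], [-0.94, 2.29], [0.18, 2.7], [-1.29, 4.43], [0.17, 2.64], [-3, 3]. Speed limits (rad/s): [2.57, 2.57, 3.14, 3.14, 3.14, 3.14].

INTERFACE

Orientations are given as a rotation vector (axis times angle).
In Python, from workcell import bot gives the robot as it stands.
- The arm moves only by the shell command python3 -m creep 'ROWS' [FORCE]. ROWS is JSON, a list of rows, each a list of 7 numbers: the shift along the tool's x, y, z in mm, then the turn, a rotation vector about the tool's x, y, z in rad, then the opening, from 0 (shut) to 1 (fully open). In form: [[x, y, z, ax, ay, az, claw], ...]. A call has 1 to 20 rows; each row is the pose to reach, as a shift and turn from the pose commanded when the call began, along the tool's axes at that moment; what a row does not reach only later rows make up. A row lasts 1/10 s, in which the tool goes at most 50 mm and 8.59 degrees, less where a joint would pass 70% of its speed; a pose out of reach is approached as far as the arm can. A call with a gripper value outside its range is refused whole. The fingers move at their own pace and stop on an object; FORCE is the grip in N (left out, the last holds). Time passes only in rows, so rows that repeat a pose let the fingers close. It gives the time, the measured TCP pose, the force, the opening and the grip force at its end, in the units of the state.
- bot.state(): the state, without advancing time (a new reading comes with each control period).
- bot.get_image(name): name is "scene" or "top" or "wrist"; returns (picture, depth): 384x512x3 uint8, red, green, blue; 384x512 float32, m along the optical axis (not along the pixel's ray), 0 where there is no reading.
- bot.camera_model(name): a dict with "mtx" (3x3 intrinsics, pixels), "R" (3x3) and "t" (3): a world point X has camera coordinates R X + t; the wrist camera has in their place "mount" (4x4, takes a point from camera to tool coordinates, whose origin is the TCP and whose axes are the flange's). Camera axes: x right, y down, z forward; pixel columns grow to the right and rows downward; lengths in m; the calibration is good to about 2 mm. A picture is of the moment at which its call begins: read the wrist's pose just before it. camera_model takes no time and is no camera call.
- bot.hand_in(): hands the job in; it is judged then, once.
The state is a dict: "time_s": time; "joints": joint angles; "qvel": joint speeds; "tau": joint torques, N m; "tool_pos": TCP position; "tool_rot": TCP orientation; "ft_force": force on the tool from outside, world axes, zero at the start; "ft_torque": the same for the moment, N m; "width": finger opening in m; "grip_force": force on a finger pad.
Only numpy, scipy, OpenCV 4.12 (cv2) and the standard library are available. Lean on these libraries where they do the work, as an engineer would, in place of code of your own. Each camera call takes 0.05 s, during which the arm holds its last target. There are 200 camera calls.

## Working session

There is one attempt and no reset: what is moved stays moved. The work goes in short steps, Python scripts to look and compute and a shell command to move; the robot and the scene stay as the last step left them, time stands still between calls to the robot, and variables do not carry over. Pictures are saved under pics/ and viewed, at most 10 in all, crops included, and the job is handed in when it is done.

```bash
mkdir -p pics
cat > h.py <<'E'
import numpy as np, cv2
from scipy.spatial.transform import Rotation as Rn
from workcell import bot
def save(name,cam):
    p,d=bot.get_image(cam); cv2.imwrite(f'pics/{name}.png',p[:,:,::-1]); np.save(f'pics/{name}.npy',d); return p,d
def px2w(name,cam,u,v,z=None,pose=None):
    m=bot.camera_model(cam); d=np.load(f'pics/{name}.npy')
    r=np.linalg.inv(m['mtx'])@[u,v,1]
    if cam=='wrist':
        M=np.array(m['mount']); T=np.eye(4); T[:3,:3]=Rn.from_rotvec(pose[1]).as_matrix(); T[:3,3]=pose[0]
        W=T@M; A,o=W[:3,:3],W[:3,3]
    else:
        A=np.array(m['R']).T; o=-A@np.array(m['t'])
    if z is None: s=d[int(v),int(u)]
    else: s=(z-o[2])/(A@r)[2]
    return o+A@r*s
E
python3 - <<'E'
from h import *
s=bot.state();print({k:np.round(v,3) for k,v in s.items()})
save('top1','top');save('scene1','scene')
for c in('top','scene'):
    m=bot.camera_model(c);print(m)
a=cv2.imread('pics/top1.png');cv2.imwrite('pics/top1b.png',cv2.resize(a,(800,600)))
a=cv2.imread('pics/scene1.png');cv2.imwrite('pics/scene1b.png',cv2.resize(a,(800,600)))
E
```

```text
{'time_s': np.float64(0.0), 'joints': array([-1.534,  0.159,  1.598, -0.   ,  1.386, -0.21 ]), 'qvel': array([-0.001, -0.   , -0.002,  0.   ,  0.   ,  0.001]), 'tau': array([-1.0000e-03, -3.8558e+01, -3.2210e+01,  7.0000e-02,  3.8000e-02,
       -0.0000e+00]), 'tool_pos': array([ 0.14 , -0.557,  0.214]), 'tool_rot': array([-3.116, -0.386, -0.   ]), 'ft_force': array([ 0.349,  0.188, -0.363]), 'ft_torque': array([-0.041, -0.031,  0.017]), 'grip_force': np.float64(0.0), 'width': np.float64(0.092)}
{'mtx': array([[498.58299975,   0.        , 253.26828771],
       [  0.        , 498.58299975, 185.46734949],
       [  0.        ,   0.        ,   1.        ]]), 'R': array([[ 0.0276833 , -0.99948024,  0.01651907],
       [-0.98557888, -0.03005056, -0.16652696],
       [ 0.16693681, -0.01167083, -0.98589852]]), 't': array([-0.11205032,  0.61314548,  1.66964134])}
{'mtx': array([[462.16057322,   0.        , 253.72505388],
       [  0.        , 462.16057322, 197.41171531],
       [  0.        ,   0.        ,   1.        ]]), 'R': array([[ 0.88830383, -0.45895259,  0.01669813],
       [-0.22389715, -0.46452609, -0.85678794],
       [ 0.40098176,  0.75734935, -0.51539848]]), 't': array([-0.58531675,  0.17498827,  1.2007894 ])}
```

View pics/top1b.png

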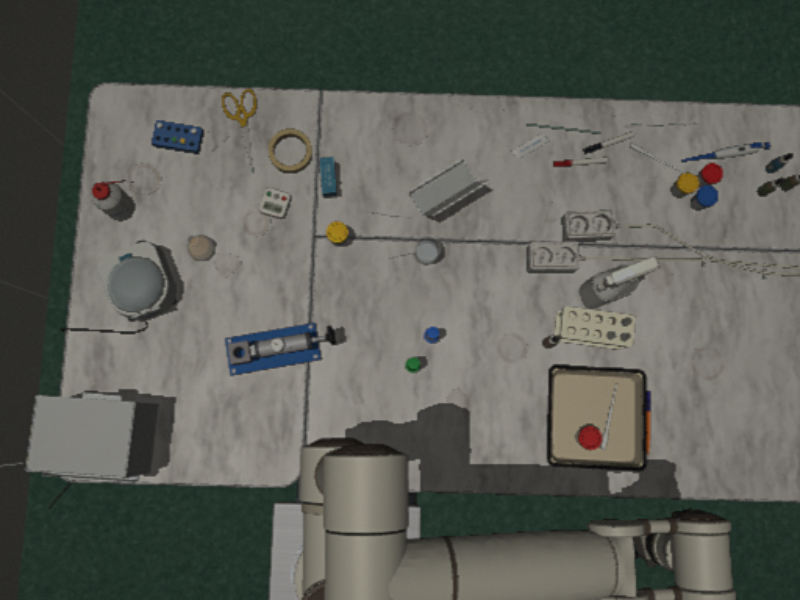

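View pics/scene1b.png

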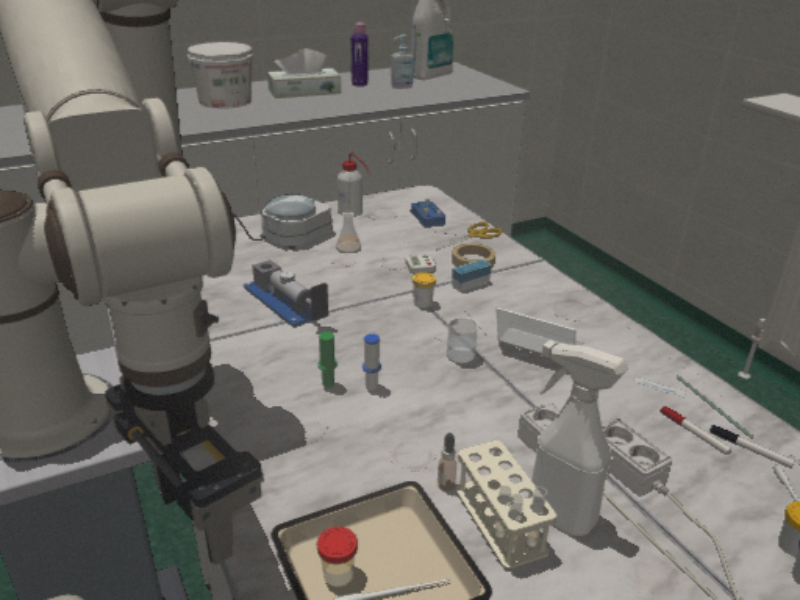

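The top view shows the blue cap at (433,334), green look-alike at (414,364), socket hole at (238,352), tab at (333,335), beaker at (428,251), cup at (338,232) and dropper at (550,341), in 800x600 pixels. I'll enlarge the pump and cartridge region.

Run:
```python
from h import *
a=cv2.imread('pics/top1.png');c=a[190:250,135:295];cv2.imwrite('pics/crop1.png',cv2.resize(c,(800,300),interpolation=cv2.INTER_CUBIC))
# colour centroids
hsv=cv2.cvtColor(a,cv2.COLOR_BGR2HSV)
m=cv2.inRange(hsv,(100,120,60),(130,255,255)); 
sub=m[200:230,265:295]; v,u=np.nonzero(sub);print('bluecap',u.mean()+265,v.mean()+200,len(u))
print(px2w('top1','top',u.mean()+265,v.mean()+200,0.1), px2w('top1','top',u.mean()+265,v.mean()+200))
pl=m[200:245,140:210]; cs,_=cv2.findContours(pl,0,2); C=max(cs,key=cv2.contourArea)+[140,200]
print(cv2.minAreaRect(C)); 
for p in cv2.boxPoints(cv2.minAreaRect(C)): print(px2w('top1','top',p[0],p[1],0.01).round(4))
```

```text
bluecap 276.2153846153846 213.44615384615383 65
[ 0.51601088 -0.1725676   0.1       ] [ 0.5157205  -0.17241494  0.10255771]
((175.4524383544922, 230.7224578857422), (7.490728378295898, 58.20802688598633), 80.27242279052734)
[0.4483 0.2727 0.01  ]
[0.4883 0.0754 0.01  ]
[0.4627 0.0698 0.01  ]
[0.423  0.2667 0.01  ]
```

View pics/crop1.png

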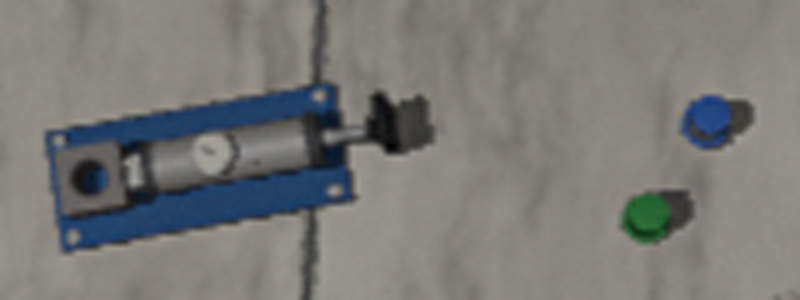

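The crop shows the socket hole at (90,178), the tab's top at (387,123), the cap at (711,113), and the plate corners at (47,130), (335,85), (352,198) and (65,250). The green look-alike is at (647,213).

Run:
```python
from h import *
f=lambda x,y,z: px2w('top1','top',135+(x+.5)/5-.5,190+(y+.5)/5-.5,z)
pts=dict(socket=(90,178,.055),tab=(383,123,.1),cap=(711,113,.105),green=(647,211,.105),c1=(47,130,.01),c2=(335,85,.01),c3=(352,198,.01),c4=(65,250,.01),gauge=(212,154,.072))
P={k:f(*v) for k,v in pts.items()}
for k,v in P.items(): print(k,v.round(4))
for n,a,b in(('plate',P['c1']+P['c4'],P['c2']+P['c3']),('soc-gauge',P['socket'],P['gauge']),('soc-tab',P['socket'],P['tab'])):
    d=b-a;print(n,np.degrees(np.arctan2(d[1],d[0])),np.linalg.norm(d[:2]))
for n,x,y in(('beaker',428,251),('cup',338,232),('dropper',550,341)): print(n,px2w('top1','top',x/1.5625,y/1.5625,.07).round(3))
s=bot.state();print(Rn.from_rotvec(s['tool_rot']).as_matrix().round(3)); print(bot.camera_model('wrist'))
d=P['green']-P['cap'];print('green dir',np.degrees(np.arctan2(d[1],d[0])),np.linalg.norm(d))
```

```text
socket [0.4687 0.2434 0.055 ]
tab [0.5071 0.0433 0.1   ]
cap [ 0.5197 -0.1741  0.105 ]
green [ 0.4535 -0.1332  0.105 ]
c1 [0.505  0.2837 0.01  ]
c2 [0.5426 0.0845 0.01  ]
c3 [0.4638 0.0691 0.01  ]
c4 [0.4221 0.266  0.01  ]
gauge [0.4858 0.1593 0.072 ]
plate -78.67786345431267 0.40403092620251535
soc-gauge -78.47937709742736 0.08573918620823061
soc-tab -79.1253728257563 0.20368676016002607
beaker [ 0.702 -0.163  0.07 ]
cup [0.739 0.037 0.07 ]
dropper [ 0.511 -0.432  0.07 ]
[[ 0.97   0.244 -0.   ]
 [ 0.244 -0.97   0.002]
 [ 0.    -0.002 -1.   ]]
{'mtx': array([[276.71999017,   0.        , 252.36215533],
       [  0.        , 276.71999017, 188.38711927],
       [  0.        ,   0.        ,   1.        ]]), 'mount': array([[-8.25014177e-04, -9.72082706e-01, -2.34637021e-01,
         6.55567547e-02],
       [ 9.99999447e-01, -9.55102377e-04,  4.40786292e-04,
        -4.88995959e-04],
       [-6.52583108e-04, -2.34636527e-01,  9.72082956e-01,
        -1.71521638e-01],
       [ 0.00000000e+00,  0.00000000e+00,  0.00000000e+00,
         1.00000000e+00]])}
green dir 148.26478461956935 0.07780207026878952
```

```bash
python3 -m creep '[[460,-281,0,0,0,-1.524,0.7],[460,-281,0,0,0,-1.524,0.7],[460,-281,0,0,0,-1.524,0.7],[460,-281,0,0,0,-1.524,0.7],[460,-281,0,0,0,-1.524,0.7],[460,-281,0,0,0,-1.524,0.7],[460,-281,0,0,0,-1.524,0.7],[460,-281,0,0,0,-1.524,0.7],[460,-281,0,0,0,-1.524,0.7],[460,-281,0,0,0,-1.524,0.7],[460,-281,0,0,0,-1.524,0.7],[460,-281,0,0,0,-1.524,0.7],[460,-281,0,0,0,-1.524,0.7],[460,-281,0,0,0,-1.524,0.7],[460,-281,0,0,0,-1.524,0.7]]'
python3 - <<'E'
from h import *
s=bot.state();print(s['time_s'],s['tool_pos'],s['tool_rot'],s['joints'].round(3)); print(Rn.from_rotvec(s['tool_rot']).as_matrix().round(4))
np.save('pics/w1pose.npy',[s['tool_pos'],s['tool_rot']]);p,d=save('w1','wrist')
cv2.imwrite('pics/w1b.png',cv2.resize(cv2.imread('pics/w1.png'),(800,600)))
E
```

```text
time_s: 1.6
tool_pos: [0.5171, -0.1737, 0.2145]
tool_rot: [-1.991, -2.43, 0.0]
ft_force: [-0.4, -0.5, -0.1]
width: 0.0641
grip_force: 0.0
1.6 [ 0.51711217 -0.17368077  0.21446478] [-1.99074751e+00 -2.42990171e+00  4.44999395e-04] [-0.545  0.083  1.68  -0.     1.379 -0.743]
[[-1.967e-01  9.805e-01 -4.000e-04]
 [ 9.805e-01  1.967e-01 -0.000e+00]
 [ 1.000e-04 -4.000e-04 -1.000e+00]]
```

View pics/w1b.png

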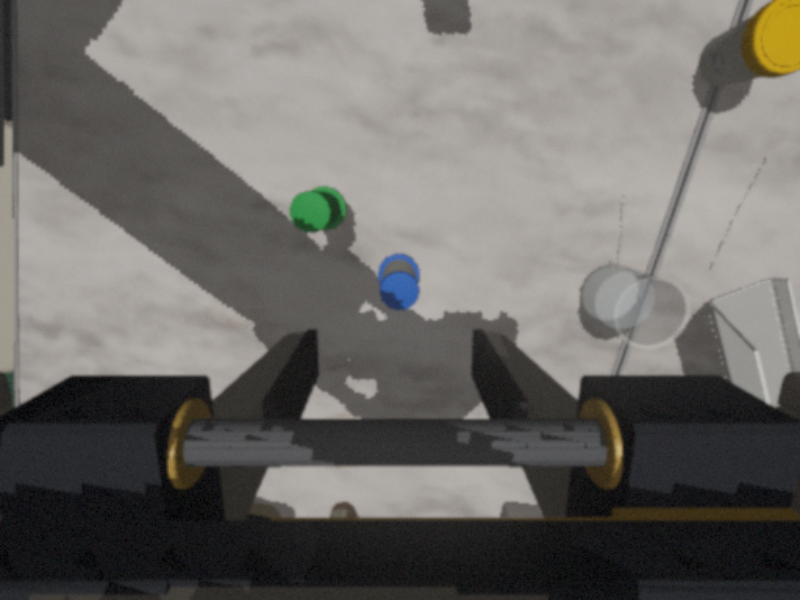

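The wrist view shows the cap's top disc centred at about (399,290), between the fingers, and the green look-alike at (311,211).

Run:
```python
from h import *
pose=np.load('pics/w1pose.npy');a=cv2.imread('pics/w1.png');d=np.load('pics/w1.npy')
m=cv2.inRange(cv2.cvtColor(a,cv2.COLOR_BGR2HSV),(100,120,60),(130,255,255)); m[:,:230]=0;m[:,290:]=0;m[:150]=0;m[210:]=0
v,u=np.nonzero(m);W=np.array([px2w('w1','wrist',x,y,pose=pose) for x,y in zip(u,v)])
c=W[W[:,2]>.095];k=W[(W[:,2]<.06)]
print(len(c),c[:,2].mean(),(c.min(0)+c.max(0))/2,c.mean(0),len(k),k.mean(0),(k.min(0)+k.max(0))/2)
t=px2w('w1','wrist',399/1.5625-.2,290/1.5625-.2,.105,pose);print(t)
R=Rn.from_rotvec(pose[1]).as_matrix();print('tool shift mm',1000*R.T@(np.r_[t[:2],.0585]-pose[0]), 1000*R.T@(np.r_[c.mean(0)[:2],.0585]-pose[0]))
```

```text
460 0.10699328891579928 [ 0.51780306 -0.14640317  0.24449705] [ 0.51961681 -0.17134761  0.10699329] 106 [ 0.51771817 -0.16477737  0.04843859] [ 0.51995619 -0.1692355   0.04817695]
[ 0.5196629  -0.17197109  0.105     ]
tool shift mm [  1.16199282   2.90456401 155.96363635] [  1.78235148   2.98203834 155.9636524 ]
```

```bash
python3 -m creep '[[1,3,30,0,0,0,0.7],[1,3,70,0,0,0,0.7],[1,3,110,0,0,0,0.7],[1,3,135,0,0,0,0.7],[1,3,150,0,0,0,0.7],[1,3,156,0,0,0,0.7],[1,3,156,0,0,0,0.7],[1,3,156,0,0,0,0.7],[1,3,156,0,0,0,0.1],[1,3,156,0,0,0,0.1],[1,3,156,0,0,0,0.1],[1,3,156,0,0,0,0.1],[1,3,156,0,0,0,0.1],[1,3,156,0,0,0,0.1],[1,3,156,0,0,0,0.1],[1,3,156,0,0,0,0.1]]' 25
```

```text
time_s: 3.25
tool_pos: [0.5206, -0.1711, 0.0586]
tool_rot: [-1.989, -2.432, -0.0]
ft_force: [0.1, -0.5, 0.9]
width: 0.0259
grip_force: 25.0
```

```bash
python3 -m creep '[[0,0,-15,0,0,0,0.1],[0,0,-50,0,0,0,0.1],[0,0,-95,0,0,0,0.1],[0,0,-130,0,0,0,0.1],[25,2,-130,0,0,0,0.1],[65,6,-130,0,0,0,0.1],[110,10,-130,0,0,0,0.1],[155,14,-130,0,0,0,0.1],[200,18,-130,0,0,0,0.1],[245,22,-130,0,0,0,0.1],[290,26,-130,0,0,0,0.1],[325,29,-130,0,0,0,0.1],[347,31,-130,0,0,0,0.1],[355,31,-130,0,0,0,0.1],[355,31,-130,0,0,0,0.1],[355,31,-130,0,0,0,0.1],[355,31,-130,0,0,0,0.1]]'
python3 - <<'E'
from h import *
s=bot.state();print(s['time_s'],s['width'],s['tool_pos'])
np.save('pics/w2pose.npy',[s['tool_pos'],s['tool_rot']]);p,d=save('w2','wrist')
cv2.imwrite('pics/w2b.png',cv2.resize(cv2.imread('pics/w2.png'),(800,600)))
E
```

```text
time_s: 4.95
tool_pos: [0.4808, 0.1818, 0.1887]
tool_rot: [1.99, 2.43, -0.0]
ft_force: [0.5, 0.6, -1.9]
width: 0.0261
grip_force: 25.0
4.95 0.026088675010376417 [0.48077177 0.18179133 0.18874134]
```

View pics/w2b.png

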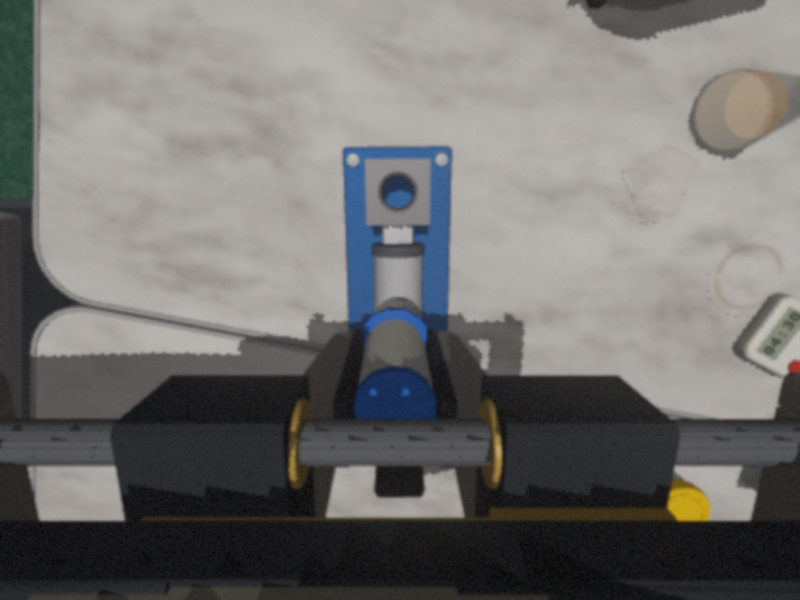

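The wrist view shows the socket's rim centred at (398,191), on a block spanning (365,158) to (431,226). The cartridge is upright in the fingers, with its cap near (396,395), and the plate's sides line up with the tool axes.

Run:
```python
from h import *
pose=np.load('pics/w2pose.npy');R=Rn.from_rotvec(pose[1]).as_matrix()
def P(u,v,z):
    t=px2w('w2','wrist',(u+.5)/1.5625-.5,(v+.5)/1.5625-.5,z,pose);return t,(1000*R.T@(t-pose[0])).round(1)
print('rim',P(398,191,.055)); print('block',P(398,192,.055))
for n,u,v in(('tl',365,158),('tr',430,158),('bl',365,226),('br',431,226)): print(n,P(u,v,.055)[1])
zc=pose[0][2]-.0585
print('cap',P(396,395,zc+.105)[1],'collar L/R',P(363,325,zc+.047)[1],P(428,325,zc+.047)[1])
h=P(398,191,.055)
g=cv2.cvtColor(cv2.imread('pics/w2.png'),6)[105:145,230:280]
c=cv2.HoughCircles(cv2.resize(g,None,fx=8,fy=8,interpolation=2),3,1,100,param1=80,param2=20,minRadius=70,maxRadius=120)
if c is not None:
  for q in c[0]: 
    u,v=(q[0]+.5)/8-.5+230,(q[1]+.5)/8-.5+105;t=px2w('w2','wrist',u,v,.055,pose);print('hough',u*1.5625,v*1.5625,q[2]/8,t,1000*R.T@(t-pose[0]))
```

```text
rim (array([0.47026951, 0.24622416, 0.055     ]), array([ 65.3,   2.4, 133.7]))
block (array([0.47040185, 0.24556941, 0.055     ]), array([ 64.6,   2.4, 133.7]))
tl [ 86.9 -19.9 133.7]
tr [ 86.9  24.  133.7]
bl [ 41.5 -20.7 133.7]
br [ 41.4  25.5 133.7]
cap [  3.4   0.2 -46.5] collar L/R [  8.  -14.2  11.5] [ 8.  14.6 11.5]
```

```bash
python3 -m creep '[[20,1,0,0,0,0,0.1],[50,2,0,0,0,0,0.1],[65,2,0,0,0,0,0.1],[65,2,10,0,0,0,0.1],[65,2,40,0,0,0,0.1],[65,2,62,0,0,0,0.1],[65,2,70,0,0,0,0.1],[65,2,74,0,0,0,0.1],[65,2,76,0,0,0,0.1],[65,2,78,0,0,0,0.1],[65,2,80,0,0,0,0.1],[65,2,80,0,0,0,0.1]]'
```

```text
time_s: 6.2
tool_pos: [0.4698, 0.2471, 0.109]
tool_rot: [1.988, 2.432, 0.001]
ft_force: [-0.3, 0.1, -0.3]
width: 0.0259
grip_force: 25.0
```

```bash
python3 -m creep '[[0,0,2,0,0,0,0.1],[0,0,4,0,0,0,0.1],[0,0,6,0,0,0,0.1],[0,0,8,0,0,0,0.1],[0,0,10,0,0,0,0.1],[0,0,10,0,0,0,0.1]]'
```

```text
time_s: 6.8
tool_pos: [0.4692, 0.247, 0.0982]
tool_rot: [-1.988, -2.432, 0.001]
ft_force: [0.1, -0.3, -0.4]
width: 0.0258
grip_force: 25.0
```

```bash
python3 -m creep '[[0,0,4,0,0,0,0.1],[0,0,8,0,0,0,0.1],[0,0,12,0,0,0,0.1],[0,0,16,0,0,0,0.1],[0,0,20,0,0,0,0.1],[0,0,23,0,0,0,0.1],[0,0,25,0,0,0,0.1],[0,0,26,0,0,0,0.1],[0,0,26,0,0,0,0.1]]'
```

```text
time_s: 7.7
tool_pos: [0.4695, 0.247, 0.0725]
tool_rot: [-1.989, -2.432, 0.0]
ft_force: [-0.3, -0.7, -0.1]
width: 0.0257
grip_force: 25.0
```

```bash
python3 -m creep '[[0,0,1,0,0,0,0.1],[0,0,2,0,0,0,0.1],[0,0,2.5,0,0,0,0.1],[0,0,2.5,0,0,0,0.1]]'
```

```text
time_s: 8.1
tool_pos: [0.4698, 0.2471, 0.0715]
tool_rot: [1.988, 2.432, 0.0]
ft_force: [-4.7, -1.5, 9.2]
width: 0.0259
grip_force: 25.0
```

```bash
python3 -m creep '[[0,0,0,0,0,0,0.6],[0,0,0,0,0,0,0.6],[0,0,0,0,0,0,0.6],[0,0,0,0,0,0,0.6],[0,0,0,0,0,0,0.6],[0,0,-10,0,0,0,0.6],[0,0,-45,0,0,0,0.6],[0,0,-90,0,0,0,0.6],[0,0,-130,0,0,0,0.6],[0,0,-130,0,0,0,0.6]]'
python3 -m creep '[[-207,-4,0,0,0,1.571,0.6],[-207,-4,0,0,0,1.571,0.6],[-207,-4,0,0,0,1.571,0.6],[-207,-4,0,0,0,1.571,0.6],[-207,-4,0,0,0,1.571,0.6],[-207,-4,0,0,0,1.571,0.6],[-207,-4,0,0,0,1.571,0.6],[-207,-4,0,0,0,1.571,0.6],[-207,-4,0,0,0,1.571,0.6],[-207,-4,0,0,0,1.571,0.6],[-207,-4,0,0,0,1.571,0.6],[-207,-4,0,0,0,1.571,0.6],[-207,-4,0,0,0,1.571,0.6],[-207,-4,0,0,0,1.571,0.6]]'
python3 - <<'E'
from h import *
s=bot.state();print(s['time_s'],s['width'],s['tool_pos'],s['joints'].round(2))
print(Rn.from_rotvec(s['tool_rot']).as_matrix().round(3))
np.save('pics/w3pose.npy',[s['tool_pos'],s['tool_rot']]);p,d=save('w3','wrist')
save('s3','scene')
cv2.imwrite('pics/w3b.png',cv2.resize(cv2.imread('pics/w3.png'),(800,600)))
c=cv2.imread('pics/s3.png')[150:225,140:240];cv2.imwrite('pics/s3b.png',cv2.resize(c,(800,600),interpolation=2))
E
```

```text
time_s: 9.1
tool_pos: [0.4735, 0.2482, 0.2079]
tool_rot: [1.983, 2.426, 0.017]
ft_force: [1.6, 0.0, 0.6]
width: 0.055
grip_force: 0.0
time_s: 10.5
tool_pos: [0.5066, 0.0434, 0.2]
tool_rot: [-3.126, -0.315, 0.0]
ft_force: [1.2, -0.3, 0.2]
width: 0.0551
grip_force: 0.0
10.5 0.055136098167373665 [0.50660281 0.04342095 0.20001263] [-0.15 -0.    1.8   0.    1.35  1.22]
[[ 0.98  0.2  -0.  ]
 [ 0.2  -0.98  0.  ]
 [-0.   -0.   -1.  ]]
```

View pics/w3b.png

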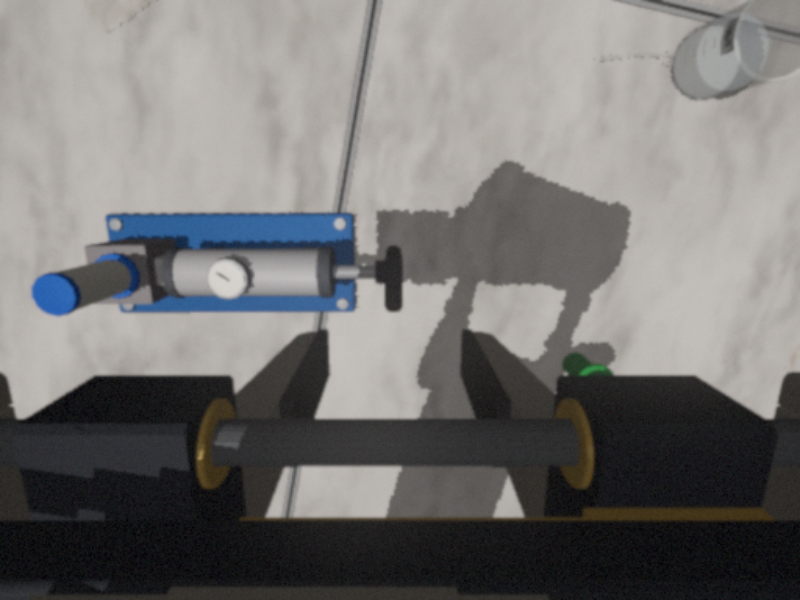

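View pics/s3b.png

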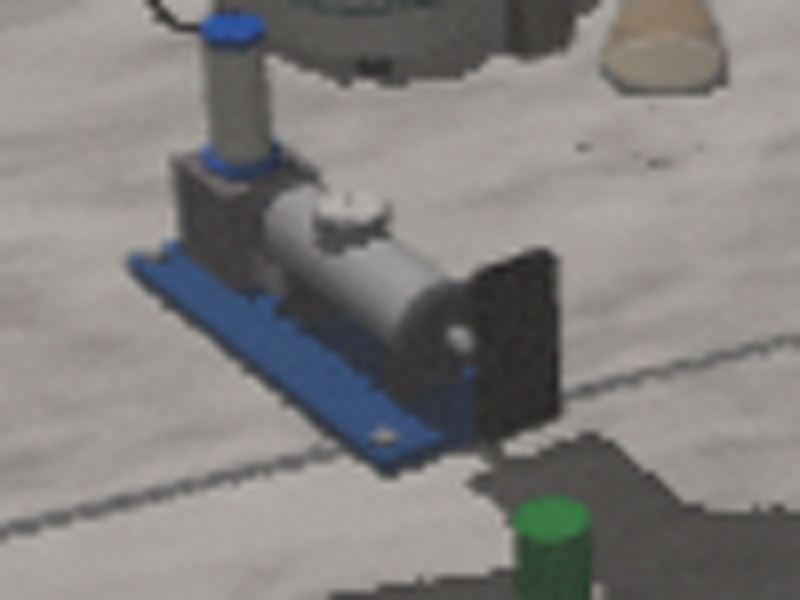

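The cartridge is seated: in both views its collar rests on the block. In the wrist view the tab's top spans (386,246) to (402,310), so its centre is about (394,278).

Run:
```python
from h import *
pose=np.load('pics/w3pose.npy');R=Rn.from_rotvec(pose[1]).as_matrix()
d=np.load('pics/w3.npy')
def P(u,v,z=None):
    t=px2w('w3','wrist',(u+.5)/1.5625-.5,(v+.5)/1.5625-.5,z,pose);return t.round(4),(1000*R.T@(t-pose[0])).round(1)
print('cap',P(57,293),P(50,290)); print('tab',P(394,278,.1),P(396,278),P(392,278));print(P(386,278,.1)[1],P(402,278,.1)[1],P(394,246,.1)[1],P(394,310,.1)[1])
print('barrel mouth top',P(331,272,.0645)[1], 'cap at .118',P(57,293,.118))
```

```text
cap (array([0.4718, 0.2433, 0.1191]), array([   5.8, -202.8,   80.9])) (array([0.4729, 0.2473, 0.1194]), array([   7.7, -206.5,   80.7]))
tab (array([0.5172, 0.0463, 0.1   ]), array([ 11. ,  -0.7, 100. ])) (array([0.5171, 0.045 , 0.0984]), array([ 10.6,   0.5, 101.6])) (array([0.517 , 0.0476, 0.1002]), array([11. , -2. , 99.8]))
[ 11.   -5.9 100. ] [ 11.    4.4 100. ] [ 31.5  -0.7 100. ] [-10.3  -0.8 100. ]
barrel mouth top [  8.3 -46.2 135.5] cap at .118 (array([0.4713, 0.2442, 0.118 ]), array([   5.6, -203.7,   82. ]))
```

```bash
python3 -m creep '[[9,0,0,0,0,0,0.4],[9,0,0,0,0,0,0.4],[9,0,25,0,0,0,0.4],[9,0,65,0,0,0,0.4],[9,0,100,0,0,0,0.4],[9,0,125,0,0,0,0.4],[9,0,138,0,0,0,0.4],[9,0,141,0,0,0,0.4],[9,0,141,0,0,0,0.4],[9,0,141,0,0,0,0.4]]'
```

```text
time_s: 11.6
tool_pos: [0.517, 0.045, 0.0607]
tool_rot: [3.125, 0.313, 0.005]
ft_force: [-0.2, 0.2, 0.9]
width: 0.0368
grip_force: 0.0
```

```bash
python3 -m creep '[[0,0,0,0,0,0,0.0],[0,0,0,0,0,0,0.0],[0,0,0,0,0,0,0.0],[0,0,0,0,0,0,0.0],[0,0,0,0,0,0,0.0],[0,0,0,0,0,0,0.0],[0,0,0,0,0,0,0.0],[0,0,0,0,0,0,0.0]]' 45
```

```text
time_s: 12.4
tool_pos: [0.5158, 0.0454, 0.0596]
tool_rot: [-3.126, -0.314, -0.001]
ft_force: [-0.2, 2.9, 5.7]
width: 0.0119
grip_force: 45.0
```

```bash
python3 -m creep '[[0,4,0,0,0,0,0],[0,9,0,0,0,0,0],[0,14,0,0,0,0,0],[0,19,0,0,0,0,0],[0,24,0,0,0,0,0],[0,29,0,0,0,0,0],[0,34,0,0,0,0,0],[0,39,0,0,0,0,0],[0,44,0,0,0,0,0],[0,49,0,0,0,0,0],[0,53,0,0,0,0,0],[0,56,0,0,0,0,0],[0,58,0,0,0,0,0],[0,58,0,0,0,0,0],[0,58,0,0,0,0,0]]'
python3 - <<'E'
from h import *
s=bot.state();print(s['time_s'],s['tool_pos'],s['ft_force'])
save('s4','scene')
c=cv2.imread('pics/s4.png')[170:230,160:240];cv2.imwrite('pics/s4b.png',cv2.resize(c,(800,600),interpolation=2))
np.save('pics/w4pose.npy',[s['tool_pos'],s['tool_rot']]);save('w4','wrist')
cv2.imwrite('pics/w4b.png',cv2.resize(cv2.imread('pics/w4.png')[80:320,50:370],(800,600),interpolation=2))
E
```

```text
time_s: 13.9
tool_pos: [0.5272, -0.0095, 0.0595]
tool_rot: [-3.122, -0.313, -0.001]
ft_force: [-1.0, 10.6, 6.7]
width: 0.0119
grip_force: 45.0
13.9 [ 0.52718959 -0.00951128  0.05950068] [-0.95386494 10.55454508  6.74537371]
```

View pics/s4b.png

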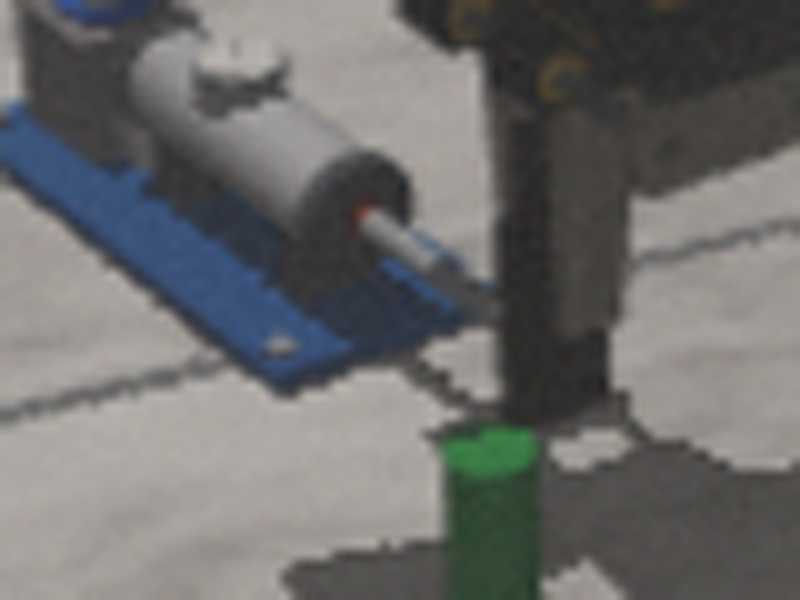

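View pics/w4b.png

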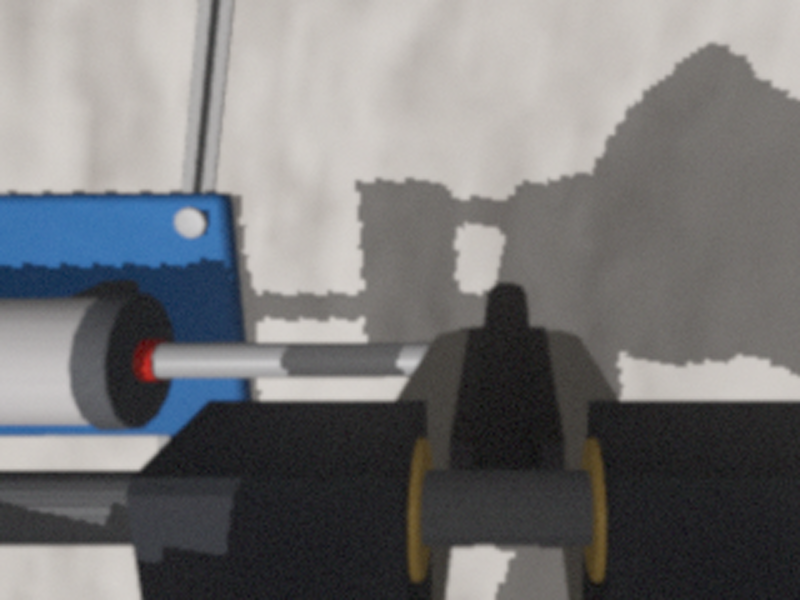

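The ring is partly out. In the wrist crop it shows from about (137,358) to (157,358), roughly 5 to 6 mm of its 8 mm, which agrees with the 56 mm of measured travel. I'll pull a little further.

```bash
python3 -m creep '[[0,2,0,0,0,0,0],[0,4,0,0,0,0,0],[0,5,0,0,0,0,0],[0,5,0,0,0,0,0],[0,5,0,0,0,0,0],[0,5,0,0,0,0,0]]'
python3 - <<'E'
from h import *
s=bot.state();print(s['time_s'],s['tool_pos'],s['ft_force'])
np.save('pics/w5pose.npy',[s['tool_pos'],s['tool_rot']]);save('w5','wrist');save('s5','scene');save('t5','top')
a=cv2.resize(cv2.imread('pics/w5.png')[200:250,60:120],(600,500),interpolation=2)
b=cv2.resize(cv2.imread('pics/s5.png')[180:205,190:210],(200,250),interpolation=2)
o=np.zeros((500,800,3),np.uint8);o[:,:600]=a;o[:250,600:]=b;cv2.imwrite('pics/w5b.png',o)
for n in('w4','w5'):
    i=cv2.imread(f'pics/{n}.png')[200:250,60:120].astype(int);r=(i[...,2]-i[...,:2].max(-1))>50;v,u=np.nonzero(r);print(n,r.sum(),np.bincount(u+60)[95:] if len(u) else 0,u.min()+60,u.max()+60)
    d=np.load(f'pics/{n}.npy');print(d[int(np.median(v))+200,int(np.median(u))+60])
E
```

```text
time_s: 14.6
tool_pos: [0.5281, -0.0142, 0.0595]
tool_rot: [-3.122, -0.313, -0.001]
ft_force: [-0.6, 12.5, 7.0]
width: 0.0115
grip_force: 45.0
14.6 [ 0.52810922 -0.01415774  0.05947132] [-0.61199321 12.49091769  7.02423865]
w4 104 [ 0  0  0  0  0  0  0  0  0  9 12 15 15 16 16 16  5] 104 111
0.1900614
w5 191 [ 0  0  0  0  4 12 15 16 16 17 17 17 17 17 17 17  8  1] 99 112
0.19073796
```

View pics/w5b.png

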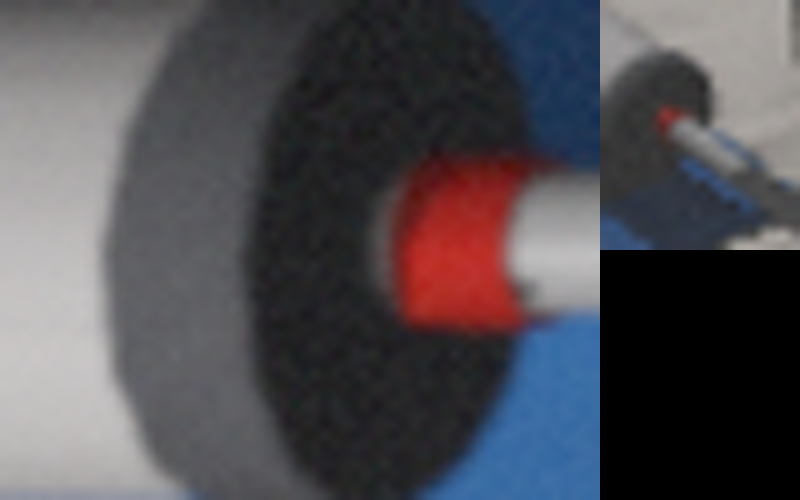

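The ring is fully out: it spans (398,250) to (515,250), with about 1 to 1.5 mm of bare rod between it and the barrel at (385,250). The grip holds at 45 N.

```bash
python3 -c "
from workcell import bot
print(bot.hand_in())"
```

```text
the job is handed in; nothing more can be done
None
```

The job is handed in at about 15 s of the 61 s limit, result not reported: the cartridge is fully seated in the socket and released, the plunger is held at about 61 mm with the red ring just fully out, and no contact with the beaker, cup, dropper bottle or green look-alike was seen.

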